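Snap the lid of the screw box shut, section by section

TASK

The orange lid of the screw box is only laid on: go round its rim and press down with the fingertips, one section at a time, until all four sections are snapped fully shut and lie flush. Only press: do not lift, tip or shove the box from its place, and leave the other things on the bench alone. Finish clear of everything.

Things in the scene. Friction and masses are not known exactly. Their poses are not given: they have to be found in the camera images.
- fittings_box: grey plastic box of screws with an orange snap-fit lid, 134 (its x) x 184 (its y) x 69 mm high with the lid shut, about 0.9 kg, standing loose on the bench. Origin at the centre of its underside, z up. The middle of the lid is a clear window at 62 mm height, the four dark grey lid corners are fixed at 66 mm; between the corners the rim has four hinged sections, one on each side, each 33 mm wide and about 4 mm clear of the corners
- flap_1 (a joint): rim section of the orange lid on the long side at the box's +x (112 mm long): angle in rad about its inner edge, 0 = shut (flush, level), 0.24 = open (outer edge about 8 mm proud). Its tight snap seam gives way steadily under about 8 to 9 N straight down at the press point until it meets a hard stop at 0, and it stays at whatever angle it is left. It starts open between 0.10 and 0.24
- press_1 (a point): press point of that section, middle of the ribbed patch on its top face, 10 mm in from its outer edge; moves with it (69 mm above the bench when shut, up to 75 mm when open); lies 57 mm from the box's centre line; its x axis points outward, away from the box, its y axis along the rim
- flap_2 (a joint): rim section of the orange lid on the short side at the box's +y (62 mm long): angle in rad about its inner edge, 0 = shut (flush, level), 0.24 = open (outer edge about 8 mm proud). Its tight snap seam gives way steadily under about 8 to 9 N straight down at the press point until it meets a hard stop at 0, and it stays at whatever angle it is left. It starts open between 0.10 and 0.24
- press_2 (a point): press point of that section, middle of the ribbed patch on its top face, 10 mm in from its outer edge; moves with it (69 mm above the bench when shut, up to 75 mm when open); lies 82 mm from the box's centre line; its x axis points outward, away from the box, its y axis along the rim
- flap_3 (a joint): rim section of the orange lid on the long side at the box's -x (112 mm long): angle in rad about its inner edge, 0 = shut (flush, level), 0.24 = open (outer edge about 8 mm proud). Its tight snap seam gives way steadily under about 8 to 9 N straight down at the press point until it meets a hard stop at 0, and it stays at whatever angle it is left. It starts open between 0.10 and 0.24
- press_3 (a point): press point of that section, middle of the ribbed patch on its top face, 10 mm in from its outer edge; moves with it (69 mm above the bench when shut, up to 75 mm when open); lies 57 mm from the box's centre line; its x axis points outward, away from the box, its y axis along the rim
- flap_4 (a joint): rim section of the orange lid on the short side at the box's -y (62 mm long): angle in rad about its inner edge, 0 = shut (flush, level), 0.24 = open (outer edge about 8 mm proud). Its tight snap seam gives way steadily under about 8 to 9 N straight down at the press point until it meets a hard stop at 0, and it stays at whatever angle it is left. It starts open between 0.10 and 0.24
- press_4 (a point): press point of that section, middle of the ribbed patch on its top face, 10 mm in from its outer edge; moves with it (69 mm above the bench when shut, up to 75 mm when open); lies 82 mm from the box's centre line; its x axis points outward, away from the box, its y axis along the rim
- mallet: bystander: carver's mallet, dark handle, 88x229x73 mm, loose; origin at the centre of its underside
- wedge_1: bystander: pale ash wedge, 101x76x28 mm, loose; origin at the centre of its underside
- the_hand_brush: bystander: bench brush with wooden back, 123x60x39 mm, loose; origin at the centre of its underside
- gouge_bench_1: bystander: gouge with a dark red-brown handle, 225x72x27 mm, loose; origin at the centre of its underside
- clog_small: bystander: pale wooden child's clog, 82x184x58 mm, loose; origin at the centre of its underside
- rasp: bystander: rasp with a wooden handle, 40x250x30 mm, loose; origin at the centre of its underside
- nail_cup: bystander: pale glazed cup of nails, 70x70x62 mm, loose; origin at the centre of its underside

How it is judged:
By the outcome, as a careful person would: the job done as asked, in the order asked, and still so for the second after the job is handed in, with the robot touching nothing.
It also fails if it takes over 42 s, if anything falls off the work surface, if the arm or the gripper's body presses on something with over 40 N, if the wrist force passes 120 N, or if a joint passes its speed limit or range.

ROBOT

A 7-joint arm with a two-finger parallel gripper is mounted at the origin on a cart in front of the work surface, level with it; the furniture and walls round the work are solid. World frame = base frame: x ahead of the robot, y to its left, z up, the work surface at z = 0. Lengths are in m, angles in degrees, forces in N, time in s.
With the tool pointing down it reaches from about 0.4 to 0.85 m from the base axis. Payload 4.5 kg.
Tool frame: the origin (TCP) lies at the very end of the fingers, on their centre line; the grasp point (between the pads) lies 19 mm behind it; z points along the fingers, y is the line along which they close (so a half turn about z gives the same grasp; the last joint's range is limited). The gripper opens to 88 mm and grips with 3 to 60 N. Pads are 18 mm wide; open, the fingers measure 123 mm over their backs; the gripper's body (75 mm by 187 mm) begins 45 mm behind the grasp point.
Start: joints at [71.895, 39.483, -11.15, 89.685, 9.013, 51.709, -12.324], TCP at [0.214, -0.587, 0.239] pointing down, gripper open.
Joint ranges: [-172.22, 172.22], [-26.19, 119.32], [-84.43, 86.54], [7.71, 146.69], [-57.33, 237.33], [2.42, 119.75], [-152.13, 152.13]. Speed limits (degrees/s): [147.25, 147.25, 180, 180, 180, 180, 180].

INTERFACE

Orientations are given as [roll, pitch, yaw] about the fixed x, y, z axes, in that order (R = Rz(yaw) Ry(pitch) Rx(roll)).
In Python, from station import observe, snapshot, camera_params, finish_job gives the robot as it stands. The module is installed in compiled form; this text tells all that it offers.
- The arm moves only by the tool carry_out, never from a script. Its argument "motion" is a list of rows, each a list of 6 numbers: the shift along the world's x, y, z in m, then the turn, a rotation vector about the world's x, y, z in degrees. In form: [[tx, ty, tz, ax, ay, az], ...]. A call has 1 to 20 rows; each row shifts and turns the commanded pose from where the row before left it; what a row does not reach is not made up. A row lasts 1/8 s, in which the tool goes at most 62.5 mm and 10.7 degrees, less where a joint would pass 70% of its speed; a pose out of reach is approached as far as the arm can. A call with a gripper value outside its range is refused whole. "fingers" is the closure, from -1 (fully open) to 1 (shut), set as the call begins (left out, the last holds). The fingers move at their own pace and stop on an object; "grip_force" is the grip in N (left out, the last holds). Time passes only in rows, so rows that do not move let the fingers close. It gives the time, the measured TCP pose, the force, the opening and the grip force at its end, in the units of the state.
- observe(): the state, without advancing time (a new reading comes with each control period).
- snapshot(name): name is "scene" or "side" or "wrist"; returns the picture (384x512x3 uint8, red, green, blue); there is no depth.
- camera_params(name): a dict with "fx", "fy", "cx", "cy" (pixels), "pose" (4x4, takes a point from camera to world coordinates); the wrist camera has in their place "tool_from_camera" (4x4, takes a point from camera to tool coordinates, whose origin is the TCP and whose axes are the flange's). Camera axes: x right, y up, looking along -z (the intrinsics and any distortion apply to the point x, -y, -z); pixel columns grow to the right and rows downward; lengths in m; the calibration is good to about 2 mm. A picture is of the moment at which its call begins: read the wrist's pose just before it. camera_params takes no time and is no camera call.
- finish_job(): hands the job in; it is judged then, once.
The state is a dict: "time": time; "joint_positions": joint angles; "qvel": joint speeds; "joint_torque": joint torques, N m; "tcp_pos": TCP position; "ee_rot": TCP orientation; "force": force on the tool from outside, world axes, zero at the start; "moment": the same for the moment, N m; "opening": finger opening in m; "grasp_force": force on a finger pad.
Only numpy, scipy, OpenCV 4.12 (cv2) and the standard library are available. Lean on these libraries where they do the work, as an engineer would, in place of code of your own. Each camera call takes 0.05 s, during which the arm holds its last target. There are 200 camera calls.

## Working session

There is one attempt and no reset: what is moved stays moved. The work goes in short steps, Python scripts to look and compute and a tool call to move; the robot and the scene stay as the last step left them, time stands still between calls to the robot, and variables do not carry over. Pictures are saved under pics/ and viewed, at most 10 in all, crops included, and the job is handed in when it is done.

Besides the shell and the picture viewer there is one more tool, called after "Emit:" in YAML: its name, and indented under it one key for each argument. carry_out: Moves the arm, as the interface text tells. Its arguments: {"type":"object","properties":{"motion":{"type":"array"},"fingers":{"type":"number"},"grip_force":{"type":"number"}},"required":["motion"]}

```bash
mkdir -p pics; python3 - <<'E'
from station import *
import cv2,numpy as np
for n in("scene","side"):
    cv2.imwrite(f"pics/{n}0.png",snapshot(n)[:,:,::-1])
    p=camera_params(n);print(n,p)
s=observe();print(s)
E
```

```text
scene {'fx': 393.5439851274004, 'fy': 393.5439851274004, 'cx': 256.0573241897694, 'cy': 195.79819859356033, 'pose': array([[ 0.846723  ,  0.21566287, -0.48636374, -0.16036093],
       [-0.53201719,  0.35047695, -0.77079415, -1.04273535],
       [ 0.0042276 ,  0.911403  ,  0.41149325,  0.64663825],
       [ 0.        ,  0.        ,  0.        ,  1.        ]])}
side {'fx': 389.8227610524514, 'fy': 389.8227610524514, 'cx': 253.51623229787867, 'cy': 194.97955538334168, 'pose': array([[-0.29350481,  0.65873885, -0.69276118, -0.41973767],
       [-0.95595633, -0.20342804,  0.21157627,  0.28996303],
       [-0.00155354,  0.72434809,  0.68943269,  1.03250969],
       [ 0.        ,  0.        ,  0.        ,  1.        ]])}
{'time': 0.1, 'joint_positions': array([ 71.89341801,  39.52805322, -11.14341222,  89.7380723 ,
         9.01232177,  51.71002574, -12.3243307 ]), 'qvel': array([-0.0409691 , -0.12165098, -0.0708003 , -0.20306938, -0.08121759,
        0.06353002,  0.01999537]), 'joint_torque': array([-3.50061346e-03, -5.28508902e+01, -1.27155058e+00, -1.53839314e+01,
       -5.26247942e-02,  2.03162119e-03,  2.98265775e-05]), 'tcp_pos': array([ 0.2139555 , -0.58663703,  0.2379969 ]), 'ee_rot': array([-1.79905843e+02,  7.86247731e-03,  2.00458896e+01]), 'force': array([-0.19765485, -0.19539722, -0.36892815]), 'moment': array([ 0.00110529,  0.01120987, -0.04043797]), 'grasp_force': 0.0, 'opening': 0.08819552519711707}
```

View pics/scene0.png

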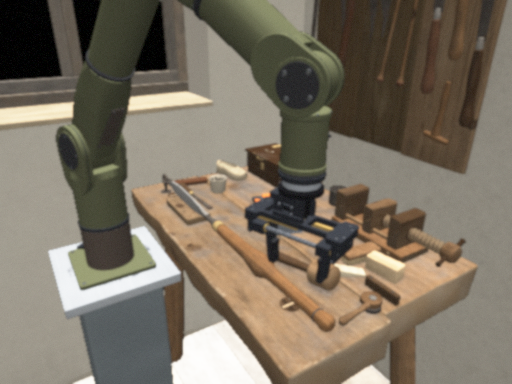

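View pics/side0.png

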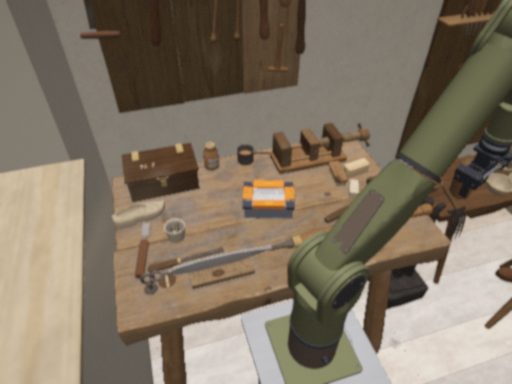

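The side view shows the box at about (269,197), clear of the arm. The scene camera's view of it is blocked by the gripper. I'll enlarge the side view and locate the corners.

```bash
cat > h.py <<'E'
from station import *
import cv2,numpy as np
from scipy.spatial.transform import Rotation as R
def cam(n,s=None):
    p=camera_params(n)
    if n=="wrist":
        T=np.eye(4);T[:3,:3]=R.from_euler('xyz',s['ee_rot'],degrees=True).as_matrix();T[:3,3]=s['tcp_pos']
        return p,T@p['tool_from_camera']
    return p,p['pose']
def ray(p,T,u,v,z):
    d=T[:3,:3]@np.array([(u-p['cx'])/p['fx'],-(v-p['cy'])/p['fy'],-1]);o=T[:3,3]
    return o+d*(z-o[2])/d[2]
def proj(p,T,X):
    c=T[:3,:3].T@(np.asarray(X)-T[:3,3]);return p['cx']-p['fx']*c[0]/c[2],p['cy']+p['fy']*c[1]/c[2]
E
python3 - <<'E'
from h import *
im=cv2.imread("pics/side0.png")[165:230,225:315]
cv2.imwrite("pics/side0c.png",cv2.resize(im,None,fx=8,fy=8,interpolation=cv2.INTER_CUBIC))
p,T=cam("side")
for u,v in[(269,194),(244,182),(293,182),(243,209),(295,209)]:print(u,v,ray(p,T,u,v,.067).round(3))
print(camera_params("wrist"))
E
```

```text
269 194 [ 0.539 -0.061  0.067]
244 182 [0.628 0.007 0.067]
293 182 [ 0.574 -0.167  0.067]
243 209 [0.494 0.049 0.067]
295 209 [ 0.441 -0.123  0.067]
{'fx': 280.20857086912395, 'fy': 280.20857086912395, 'cx': 255.18478645302372, 'cy': 190.78469701286488, 'tool_from_camera': array([[ 1.08598503e-03,  9.55708548e-01,  2.94312745e-01,
         7.69634265e-02],
       [ 9.99999238e-01, -1.21069414e-03,  2.41534021e-04,
         9.04956975e-04],
       [ 5.87158844e-04,  2.94312258e-01, -9.55709135e-01,
        -1.45635134e-01],
       [ 0.00000000e+00,  0.00000000e+00,  0.00000000e+00,
         1.00000000e+00]])}
```

View pics/side0c.png

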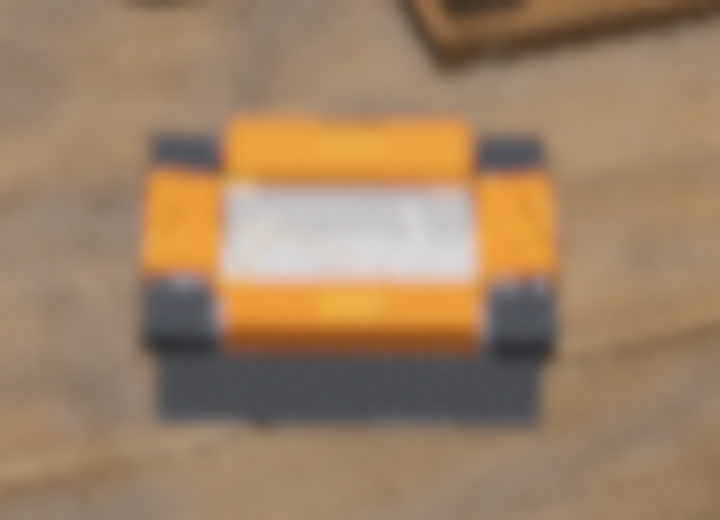

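The box centre is near (0.54,-0.06) with yaw about -17°. I'll move above it with the fingers shut and look closely.

Emit:
carry_out:
  motion:
    - [0.0265,0.044,0,0,0,-3.1]
    - [0.0265,0.044,0,0,0,-3.1]
    - [0.0265,0.044,0,0,0,-3.1]
    - [0.0265,0.044,0,0,0,-3.1]
    - [0.0265,0.044,0,0,0,-3.1]
    - [0.0265,0.044,0,0,0,-3.1]
    - [0.0265,0.044,0,0,0,-3.1]
    - [0.0265,0.044,0,0,0,-3.1]
    - [0.0265,0.044,0,0,0,-3.1]
    - [0.0265,0.044,0,0,0,-3.1]
    - [0.0265,0.044,0,0,0,-3.1]
    - [0.0265,0.044,0,0,0,-3.1]
    - [0,0,-0.02,0,0,0]
    - [0,0,-0.02,0,0,0]
    - [0,0,0,0,0,0]
    - [0,0,0,0,0,0]
  fingers: 1
  grip_force: 20

```text
time: 2.1
tcp_pos: [0.5325, -0.0594, 0.1992]
ee_rot: [-180.0, -0.0, -17.2]
force: [-0.3, -0.1, -0.3]
opening: 0.0005
grasp_force: 0.0
```

```bash
python3 - <<'E'
from h import *
s=observe();im=snapshot("wrist")[:,:,::-1];cv2.imwrite("pics/w1.png",im)
np.save("w1.npy",np.r_[s['tcp_pos'],s['ee_rot']]);print(s['time'],s['tcp_pos'],s['ee_rot'],s['joint_positions'],s['force'])
cv2.imwrite("pics/w1b.png",cv2.resize(im,(800,600),interpolation=cv2.INTER_CUBIC))
E
```

```text
2.1 [ 0.53246028 -0.0593693   0.19918639] [-1.79998788e+02 -2.94798939e-02 -1.71803659e+01] [  -0.72299669   35.95653705    3.50501693  108.06726127   -3.48619855
   36.04885287 -102.24614374] [-0.31351872 -0.06695088 -0.30769612]
```

View pics/w1b.png

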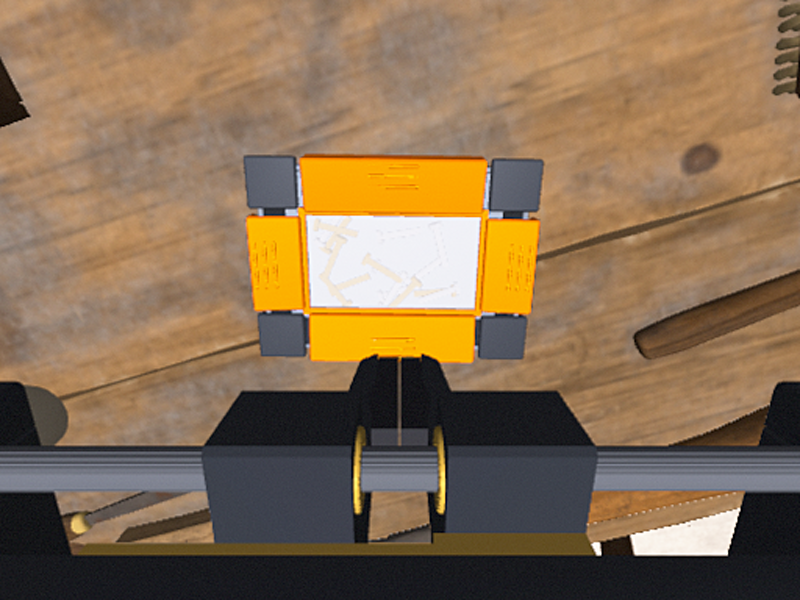

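The wrist view shows the box nearly aligned with the tool. Its outer lid corners are at about (244,156), (544,160), (526,358) and (258,356) in the 800x600 picture. I'll convert these to positions.

```bash
python3 - <<'E'
from h import *
a=np.load("w1.npy");p,T=cam("wrist",dict(tcp_pos=a[:3],ee_rot=a[3:]));k=512/800
P=np.array([ray(p,T,u*k,v*k,.066) for u,v in[(244,156),(544,160),(526,358),(258,356)]])
W=np.array([ray(p,T,u*k,v*k,.062) for u,v in[(305,216),(480,216),(476,310),(309,311)]])
for Q in(P,W):
    print(Q.round(4),Q.mean(0).round(4),[np.linalg.norm(Q[i]-Q[i-1]).round(4) for i in range(4)])
    d=Q[0]-Q[1]+Q[3]-Q[2];e=Q[0]-Q[3]+Q[1]-Q[2];print(np.degrees(np.arctan2(d[1],d[0]))-90,np.degrees(np.arctan2(e[1],e[0])))
c=(P.mean(0)+W.mean(0))/2;yaw=np.radians(-17.5)
for n,x,y in[(1,.057,0),(2,0,.082),(3,-.057,0),(4,0,-.082)]:
    X=c[:2]+[x*np.cos(yaw)-y*np.sin(yaw),x*np.sin(yaw)+y*np.cos(yaw)];print(n,X.round(4),[round(q/k) for q in proj(p,T,[*X,.072])])
E
```

```text
[[ 0.6379  0.0061  0.066 ]
 [ 0.5821 -0.1671  0.066 ]
 [ 0.4565 -0.1288  0.066 ]
 [ 0.5127  0.0489  0.066 ]] [ 0.5473 -0.0602  0.066 ] [np.float64(0.1323), np.float64(0.182), np.float64(0.1313), np.float64(0.1863)]
-17.694341598073066 -17.926885651824954
[[ 0.5931 -0.0155  0.062 ]
 [ 0.5602 -0.1224  0.062 ]
 [ 0.4995 -0.1045  0.062 ]
 [ 0.5322  0.0046  0.062 ]] [ 0.5463 -0.0595  0.062 ] [np.float64(0.0641), np.float64(0.1118), np.float64(0.0634), np.float64(0.1139)]
-16.91601015519258 -17.37700241885225
1 [ 0.6012 -0.077 ] [393, 175]
2 [0.5715 0.0184] [264, 266]
3 [ 0.4924 -0.0427] [392, 350]
4 [ 0.5221 -0.1381] [521, 268]
```

The projected press points land on the ribbed patches. Section 1 first.

Emit:
carry_out:
  motion:
    - [0.0343,-0.0088,0,0,0,0]
    - [0.0343,-0.0088,0,0,0,0]
    - [0,0,-0.04,0,0,0]
    - [0,0,-0.04,0,0,0]
    - [0,0,-0.03,0,0,0]
    - [0,0,-0.007,0,0,0]
    - [0,0,0,0,0,0]
    - [0,0,-0.003,0,0,0]
    - [0,0,-0.003,0,0,0]
    - [0,0,-0.003,0,0,0]
    - [0,0,-0.003,0,0,0]
    - [0,0,0,0,0,0]

```text
time: 3.65
tcp_pos: [0.6024, -0.0771, 0.0706]
ee_rot: [-180.0, -0.2, -17.2]
force: [1.2, 0.0, 4.3]
opening: 0.0004
grasp_force: 1.9
```

Emit:
carry_out:
  motion:
    - [0,0,-0.001,0,0,0]
    - [0,0,-0.001,0,0,0]
    - [0,0,-0.001,0,0,0]
    - [0,0,0,0,0,0]

```text
time: 4.15
tcp_pos: [0.6027, -0.0772, 0.0692]
ee_rot: [-180.0, -0.3, -17.2]
force: [-1.6, -0.3, 17.3]
opening: 0.0007
grasp_force: 8.3
```

Emit:
carry_out:
  motion:
    - [0,0,-0.001,0,0,0]
    - [0,0,-0.0005,0,0,0]
    - [0,0,0,0,0,0]

```text
time: 4.53
tcp_pos: [0.6027, -0.0772, 0.069]
ee_rot: [-180.0, -0.3, -17.2]
force: [-3.7, 0.2, 26.8]
opening: 0.0008
grasp_force: 13.3
```

Section 1 is at its stop (0.069, 27 N). Section 3 next, on the opposite side.

Emit:
carry_out:
  motion:
    - [0,0,0.005,0,0,0]
    - [0,0,0.03,0,0,0]
    - [-0.0363,0.0114,0,0,0,0]
    - [-0.0363,0.0114,0,0,0,0]
    - [-0.0363,0.0114,0,0,0,0]
    - [0,0,-0.018,0,0,0]
    - [0,0,0,0,0,0]
    - [0,0,-0.003,0,0,0]
    - [0,0,-0.003,0,0,0]
    - [0,0,-0.003,0,0,0]
    - [0,0,-0.003,0,0,0]
    - [0,0,-0.0015,0,0,0]
    - [0,0,-0.0015,0,0,0]
    - [0,0,-0.001,0,0,0]
    - [0,0,0,0,0,0]

```text
time: 6.4
tcp_pos: [0.4913, -0.0423, 0.0689]
ee_rot: [-180.0, -0.0, -17.2]
force: [-6.2, 2.3, 32.2]
opening: 0.0005
grasp_force: 16.0
```

Section 3 is at its stop. I'll turn the tool 90° and go to section 2.

Emit:
carry_out:
  motion:
    - [0,0,0.005,0,0,0]
    - [0,0,0.03,0,0,0]
    - [0.0088,0.0068,0,0,0,10]
    - [0.0088,0.0068,0,0,0,10]
    - [0.0088,0.0068,0,0,0,10]
    - [0.0088,0.0068,0,0,0,10]
    - [0.0088,0.0068,0,0,0,10]
    - [0.0088,0.0068,0,0,0,10]
    - [0.0088,0.0068,0,0,0,10]
    - [0.0088,0.0068,0,0,0,10]
    - [0.0088,0.0068,0,0,0,10]
    - [0,0,0,0,0,0]
    - [0,0,-0.01,0,0,0]
    - [0,0,-0.01,0,0,0]
    - [0,0,0,0,0,0]

```text
time: 8.28
tcp_pos: [0.57, 0.0182, 0.08]
ee_rot: [-179.9, 0.1, 72.8]
force: [-0.5, -0.5, -0.4]
opening: 0.0007
grasp_force: 0.0
```

Emit:
carry_out:
  motion:
    - [0.0015,0,-0.002,0,0,0]
    - [0,0,-0.003,0,0,0]
    - [0,0,-0.003,0,0,0]
    - [0,0,-0.003,0,0,0]
    - [0,0,-0.0015,0,0,0]
    - [0,0,-0.001,0,0,0]
    - [0,0,-0.001,0,0,0]
    - [0,0,0,0,0,0]

```text
time: 9.28
tcp_pos: [0.5731, 0.0194, 0.0691]
ee_rot: [179.9, -0.0, 72.9]
force: [-5.1, -0.3, 20.7]
opening: 0.0004
grasp_force: 10.1
```

Emit:
carry_out:
  motion:
    - [0,0,-0.001,0,0,0]
    - [0,0,0,0,0,0]

```text
time: 9.52
tcp_pos: [0.5731, 0.0194, 0.069]
ee_rot: [179.9, -0.0, 72.9]
force: [-5.7, 0.3, 27.2]
opening: 0.0004
grasp_force: 13.8
```

Section 2 is shut. Section 4 next.

Emit:
carry_out:
  motion:
    - [0,0,0.005,0,0,0]
    - [0,0,0.031,0,0,0]
    - [-0.0124,-0.0391,0,0,0,0]
    - [-0.0124,-0.0391,0,0,0,0]
    - [-0.0124,-0.0391,0,0,0,0]
    - [-0.0124,-0.0391,0,0,0,0]
    - [0,0,-0.02,0,0,0]
    - [0,0,0,0,0,0]
    - [0,0,-0.003,0,0,0]
    - [0,0,-0.003,0,0,0]
    - [0,0,-0.003,0,0,0]
    - [0,0,-0.0025,0,0,0]
    - [0,0,-0.0015,0,0,0]
    - [0,0,-0.001,0,0,0]
    - [0,0,0,0,0,0]

```text
time: 11.4
tcp_pos: [0.5232, -0.1381, 0.0693]
ee_rot: [179.9, 0.1, 72.8]
force: [-3.0, -0.9, 14.3]
opening: 0.0003
grasp_force: 7.2
```

Emit:
carry_out:
  motion:
    - [0,0,-0.001,0,0,0]
    - [0,0,-0.001,0,0,0]
    - [0,0,0,0,0,0]

```text
time: 11.78
tcp_pos: [0.5233, -0.1382, 0.0689]
ee_rot: [179.9, 0.1, 72.9]
force: [-6.8, 0.5, 30.4]
opening: 0.0004
grasp_force: 15.3
```

All four are pressed to their stops. I'll rise, turn back and check.

Emit:
carry_out:
  motion:
    - [0,0,0.005,0,0,0]
    - [0,0,0.04,0,0,0]
    - [0,0,0.04,0,0,0]
    - [0,0,0.048,0,0,0]
    - [0.001,0.0087,0,0,0,-10]
    - [0.001,0.0087,0,0,0,-10]
    - [0.001,0.0087,0,0,0,-10]
    - [0.001,0.0087,0,0,0,-10]
    - [0.001,0.0087,0,0,0,-10]
    - [0.001,0.0087,0,0,0,-10]
    - [0.001,0.0087,0,0,0,-10]
    - [0.001,0.0087,0,0,0,-10]
    - [0.001,0.0087,0,0,0,-10]
    - [0,0,0,0,0,0]
    - [0,0,0,0,0,0]

```text
time: 13.65
tcp_pos: [0.5319, -0.0598, 0.1986]
ee_rot: [180.0, 0.0, -17.0]
force: [-0.1, -0.1, 0.5]
opening: 0.0005
grasp_force: 0.0
```

```bash
python3 - <<'E'
from h import *
s=observe();im=snapshot("wrist")[:,:,::-1];print(s['time'],s['tcp_pos'],s['ee_rot'],s['force'])
cv2.imwrite("pics/w2.png",cv2.resize(im,(800,600),interpolation=cv2.INTER_CUBIC))
p,T=cam("wrist",s);c=np.array([.5468,-.0599]);y=np.radians(-17.5);k=.64
for z,hx,hy in((.066,.067,.092),(.069,.067,.056),(.069,.031,.092)):print(z,hx,hy,[[round(q/k) for q in proj(p,T,[c[0]+a*np.cos(y)-b*np.sin(y),c[1]+a*np.sin(y)+b*np.cos(y),z])] for a,b in((hx,hy),(hx,-hy),(-hx,-hy),(-hx,hy))])
E
```

```text
13.65 [ 0.53187018 -0.05977278  0.19862881] [ 1.79973835e+02  1.26669692e-02 -1.69937627e+01] [-0.05542705 -0.11196379  0.4670181 ]
0.066 0.067 0.092 [[240, 155], [545, 158], [524, 360], [259, 358]]
0.069 0.067 0.056 [[299, 155], [486, 157], [473, 361], [310, 360]]
0.069 0.031 0.092 [[244, 215], [540, 218], [530, 313], [253, 310]]
```

View pics/w2.png

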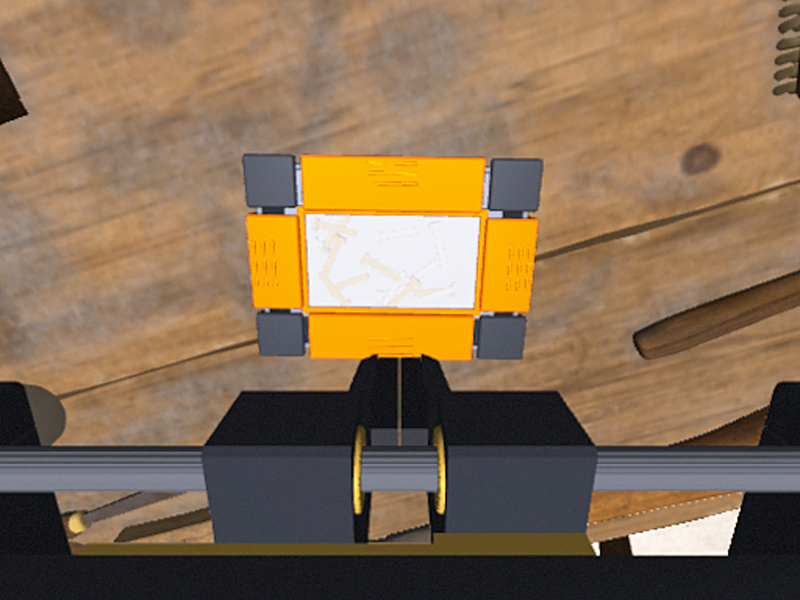

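The box hasn't moved: its corners are at (244,155), (543,158), (524,358) and (259,356), as before. All four sections lie level with their edges where they should be when shut, and the arm is clear of everything.

```bash
python3 -c "
from station import *
print(finish_job())"
```

```text
the job is handed in; nothing more can be done
None
```

I pressed all four lid sections down to their hard stops (27–32 N at 69 mm height); the last picture shows them flush and the box unmoved, and I handed the job in at about 14 s with the arm clear of everything.

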